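# Seat the shredding disc of the vegetable cutter

## Task

The shredding disc of the vegetable cutter stands high on its round drive base because the notch in its rim is not over the drive pin. With a fingertip, push the disc round by its upright stud until the notch is over the pin, then press down on the hub until the disc is fully home and level, and let go. Never lift the disc, and leave the lidded cup, the ramekin and the shaker where they stand.

Things in the scene. Friction and masses are not known exactly. Their poses are not given: they have to be found in the camera images.
- drive_base: Round white machine base, 204 mm across, fixed to the worktop; origin at the centre of its underside, z up. Flat dark deck 55 mm above the worktop, with a central shaft (18 mm thick). The drive pin is at its own +x; just outside the disc's rim, beyond the pin, a steel bracket block (14 x 12 mm, 18 mm tall, 81 to 95 mm from the axis) shows the pin's direction.
- pin_tip (a point): Tip of the drive pin: 10 mm thick, 13 mm tall above the deck, its top 5 mm a cone down to 4 mm thick. 67 mm from the axis of the base, 68 mm above the worktop. Fixed.
- disc: Loose steel disc, 150 mm across, 6 mm thick, 0.4 kg; origin on its axis at its underside, z up, own +x towards the notch. Its hub sits over the shaft with 0.8 mm play, so it turns endlessly either way. At the start it lies level on a rubber ring, underside 14 mm above the deck, 1 mm over the pin; fully home 4 mm above the deck. The ring holds by friction: no spring-back.
- notch (a point): The middle of the notch at the pin's radius (67 mm from the disc's axis), on the disc's upper face. The notch is a straight slot 15 mm wide, open at the rim, reaching in to 56 mm from the axis. Over the pin it drops about 10 mm when pressed; the pin's cone guides it in from up to about 4 mm to either side.
- hub_top (a point): Centre of the flat top of the disc's hub (34 mm across, top 36 mm above the disc's underside): the place to press. 105 mm above the worktop at the start, 95 mm when home. The ring under the disc gives way to about 6 to 8 N of downward push and stays where it is pushed.
- stud_top (a point): Top of the disc's upright round stud, 14 mm thick, 24 mm tall above the disc's upper face, 52 mm from the disc's axis, 100 degrees counterclockwise (from above) of the notch. Push its side, either way: turning takes about 2 to 4 N there, and the disc stops when no longer pushed. Top 99 mm above the worktop at the start.
- deli_cup: Loose lidded plastic cup, 72 mm across, 70 mm tall, to the left of the base; origin at the centre of its underside. Leave it alone.
- ramekin: Loose white ramekin, 67 mm across, 42 mm tall, to the right of the base; origin at the centre of its underside. Leave it alone.
- shaker: Loose shaker, 44 mm across, 90 mm tall, to the right of the base; origin at the centre of its underside. Leave it alone.

How it is judged (in metres and radians):
At the end, for the whole second after the job is handed in: The disc is home: its underside less than 6 mm above the deck (4 mm is fully home), the notch within 4 mm of the pin in plan, tilted less than 0.03 rad and at rest; the cup, ramekin and shaker within 20 mm of where they stood (z of disc in the frame of drive_base below 0.061 m and horizontal distance between notch and pin_tip below 0.004 m and angle between disc's own z axis and vertical below 0.03 rad and linear speed of disc below 0.01 m/s and distance of each of deli_cup, ramekin, shaker from where it was at the start of the episode below 0.02 m); the robot touches nothing.
It fails at once if the disc is lifted more than 6 mm above its starting height (z of disc in the frame of drive_base above 0.075 m).
It fails at once if the lidded cup is moved more than 20 mm (distance of deli_cup from where it was at the start of the episode above 0.02 m).
It fails at once if the ramekin is moved more than 20 mm (distance of ramekin from where it was at the start of the episode above 0.02 m).
It fails at once if the shaker is moved more than 20 mm (distance of shaker from where it was at the start of the episode above 0.02 m).
It also fails if it takes over 58 s, if anything falls off the work surface, if the arm or the gripper's body presses on something with over 40 N, if the wrist force passes 120 N, or if a joint passes its speed limit or range.

## Robot

A 6-joint arm with a two-finger parallel gripper is mounted at the origin on a cart in front of the work surface, level with it; the furniture and walls round the work are solid. World frame = base frame: x ahead of the robot, y to its left, z up, the work surface at z = 0. Lengths are in mm, angles in rad, forces in N, time in s.
With the tool pointing down it reaches from about 400 to 925 mm from the base axis. Payload 12.5 kg.
Tool frame: the origin (TCP) lies between the finger pads; the fingertips stand 19 mm ahead of it and the grasp point (between the pads) is the TCP (env.tips_ahead is the distance from the TCP to the fingertips, in mm); z points along the fingers, y is the line along which they close (so a half turn about z gives the same grasp; the last joint's range is limited). The gripper opens to 95 mm and grips with 3 to 60 N. Pads are 20 mm wide; open, the fingers measure 119 mm over their backs; the gripper's body (75 mm by 180 mm) begins 59 mm behind the grasp point.
Start: joints at [1.003, 0.491, 1.559, -0, 1.092, -0.106], TCP at [278.461, 559.557, 233.661] pointing down, gripper open.
Joint ranges: [-3.1, 3.1], [-0.84, 2.19], [0.05, 2.79], [-1.13, 4.28], [0.06, 2.93], [-2.69, 2.69]. Speed limits (rad/s): [2.22, 2.22, 2.79, 3.14, 3.14, 3.14].

## Interface

Orientations are given as [roll, pitch, yaw] about the fixed x, y, z axes, in that order (R = Rz(yaw) Ry(pitch) Rx(roll)).
In Python, from cell import env gives the robot as it stands.
- The arm moves only by the shell command python3 -m crank 'ROWS'. ROWS is JSON, a list of rows, each a list of 5 numbers: the shift along the tool's x, y, z in mm, then the turn about the tool's z in degrees, then the finger opening in mm, from 0 to 95.1. In form: [[dx, dy, dz, yaw, grip], ...]. A call has 1 to 10 rows; each row is the pose to reach, as a shift and turn from the pose commanded when the call began, along the tool's axes at that moment; what a row does not reach only later rows make up. A row lasts 1/12 s, in which the tool goes at most 41.7 mm and 7.16 degrees, less where a joint would pass 70% of its speed; a pose out of reach is approached as far as the arm can. A call with a gripper value outside its range is refused whole. The fingers move at their own pace and stop on an object; the grip force is fixed at half the most. Time passes only in rows, so rows that repeat a pose let the fingers close. It gives the time, the measured TCP pose, the force, the opening and the grip force at its end, in the units of the state.
- env.state(): the state, without advancing time (a new reading comes with each control period).
- env.read_camera(name): name is "scene" or "top" or "wrist"; returns a dict with "img" (384x512x3 uint8, blue, green, red), "K" (3x3 intrinsics, pixels), "pose" (4x4, takes a point from camera to world coordinates). Camera axes: x right, y down, z forward; pixel columns grow to the right and rows downward; lengths in mm; the calibration is good to about 2 mm. A picture is of the moment at which its call begins. There is no depth.
- env.job_done(): hands the job in; it is judged then, once.
The state is a dict: "t": time; "joints": joint angles; "qvel": joint speeds; "tau": joint torques, N m; "eef_pos": TCP position; "tcp_rot": TCP orientation; "ft_force": force on the tool from outside, world axes, zero at the start; "moment": the same for the moment, N m; "opening": opening from 0.0 (shut) to 1.0 (fully open); "grip_force": force on a finger pad.
Only numpy, scipy, OpenCV 4.12 (cv2) and the standard library are available. Lean on these libraries where they do the work, as an engineer would, in place of code of your own. Each camera call takes 0.05 s, during which the arm holds its last target. There are 200 camera calls.

## Working session

There is one attempt and no reset: what is moved stays moved. The work goes in short steps, Python scripts to look and compute and a shell command to move; the robot and the scene stay as the last step left them, time stands still between calls to the robot, and variables do not carry over. Pictures are saved under pics/ and viewed, at most 11 in all, crops included, and the job is handed in when it is done.

```bash
mkdir -p pics; python3 - <<'E'
from cell import env
import cv2,numpy as np
for n in("top","scene"):
    c=env.read_camera(n);cv2.imwrite(f"pics/{n}0.png",c["img"]);print(n,c["K"].tolist(),np.round(c["pose"],3).tolist())
s=env.state();print(s["eef_pos"],s["tcp_rot"],s["opening"],s["t"])
E
```

```text
top [[467.2584707481424, 0.0, 255.22456691164174], [0.0, 467.2584707481424, 201.18912123891846], [0.0, 0.0, 1.0]] [[0.004, -0.986, 0.165, 321.661], [-1.0, -0.002, 0.011, -26.142], [-0.011, -0.165, -0.986, 1393.849], [0.0, 0.0, 0.0, 1.0]]
scene [[417.2377155499043, 0.0, 250.4337732013689], [0.0, 417.2377155499043, 191.1606918813868], [0.0, 0.0, 1.0]] [[-0.908, -0.3, 0.292, 152.971], [-0.418, 0.666, -0.618, 783.394], [-0.009, -0.683, -0.73, 1055.945], [0.0, 0.0, 0.0, 1.0]]
[278.36700327 559.38965434 233.13552737] [-3.14067667e+00 -9.10537135e-05  2.67980571e+00] 0.9982877899131248 0.1
```

View pics/top0.png

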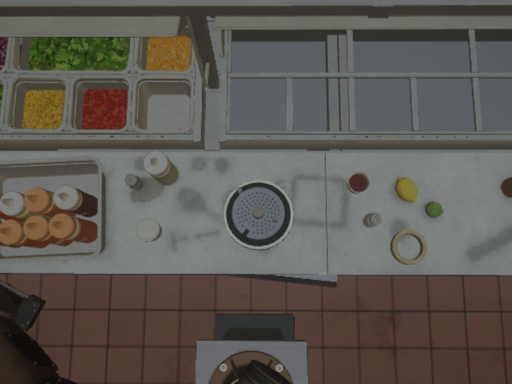

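View pics/scene0.png

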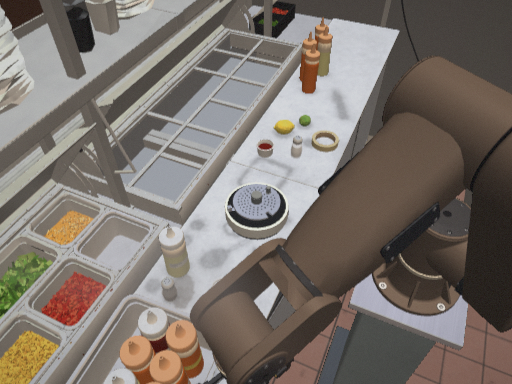

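The base is at about top pixel (259,214), scene pixel (257,210). I'll zoom in on both.

```bash
cat > h.py <<'E'
import numpy as np
def ray(c,u,v,z):
    d=c["pose"][:3,:3]@np.linalg.solve(c["K"],[u,v,1.]);o=c["pose"][:3,3];return (o+d*(z-o[2])/d[2])
def proj(c,p):
    q=c["pose"][:3,:3].T@(np.array(p)-c["pose"][:3,3]);q=c["K"]@q;return q[:2]/q[2]
E
python3 - <<'E'
from cell import env
import cv2,numpy as np
from h import *
c=env.read_camera("top");a=cv2.resize(c["img"][172:256,217:301],(600,600),interpolation=cv2.INTER_CUBIC)
b=cv2.imread("pics/scene0.png")[175:245,215:300];
cv2.imwrite("pics/z.png",a);cv2.imwrite("pics/zs.png",cv2.resize(b,None,fx=7,fy=7,interpolation=cv2.INTER_CUBIC))
# white base outline
g=c["img"][172:256,217:301].min(2);m=(g>205).astype(np.uint8);print(np.percentile(g,[50,80,95,99]))
print(ray(c,259,214,55))
E
```

```text
[107. 126. 134. 148.]
[507.63792297 -21.72370294  55.        ]
```

View pics/z.png

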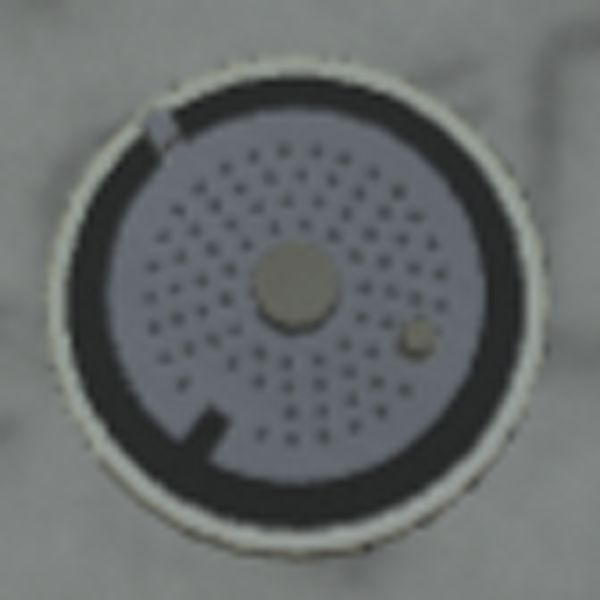

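View pics/zs.png

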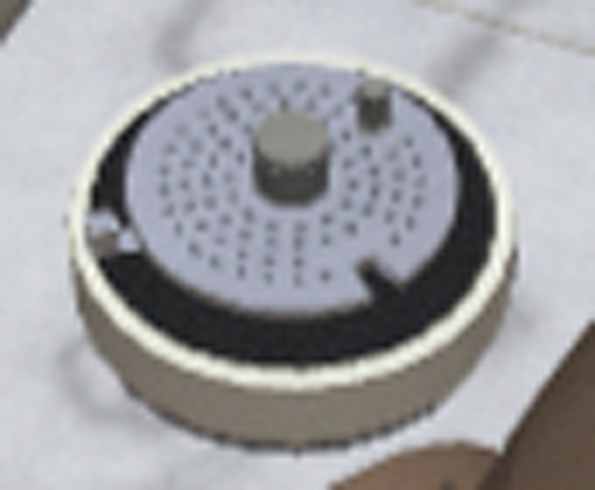

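Top zoom: hub centre (296,285), stud top (418,338), notch at (205,432), bracket top (161,128). The notch must turn clockwise from above in the image, from lower-left to upper-left. Computing world positions.

```bash
python3 - <<'E'
from cell import env
import cv2,numpy as np
from h import *
c=env.read_camera("top");s=84/600
R=lambda x,y,z:ray(c,217+(x+.5)*s-.5,172+(y+.5)*s-.5,z)
h=R(296,285,105);print("hub",h)
# rim ellipse centre
for n,x,y,z in(("stud",418,335,99),("notch",207,432,75),("brk",161,126,73),("rimc",297,305,55),("discc",297,296,75)):
    p=R(x,y,z);d=p-h;print(n,p.round(1),"r",np.hypot(*d[:2]).round(1),"ang",np.degrees(np.arctan2(d[1],d[0])).round(1))
c2=env.read_camera("scene")
q=lambda x,y,z:ray(c2,215+(x+.5)/7-.5,175+(y+.5)/7-.5,z)
h=q(291,135,105);print("hub",h)
for n,x,y,z in(("stud",376,85,99),("notch",377,277,75),("brk",103,217,73)):
    p=q(x,y,z);d=p-h;print(n,p.round(1),"r",np.hypot(*d[:2]).round(1),"ang",np.degrees(np.arctan2(d[1],d[0])).round(1))
E
```

```text
hub [507.79910753 -19.10949786 105.        ]
stud [489.1 -66.8  99. ] r 51.3 ang -111.4
notch [453.2  16.1  75. ] r 65.0 ang 147.2
brk [577.   35.7  73. ] r 88.3 ang 38.4
rimc [506.8 -19.3  55. ] r 1.0 ang -170.6
discc [507.7 -19.4  75. ] r 0.3 ang -111.6
hub [512.21458869 -17.89345174 105.        ]
stud [492.  -66.9  99. ] r 53.0 ang -112.4
notch [454.6  18.5  75. ] r 68.1 ang 147.7
brk [580.5  35.1  73. ] r 86.4 ang 37.8
```

Hub is at about (508.5,-19), pin at 38°, notch at 148°, stud at -112°. So the disc turns 110° clockwise and the stud ends at about 138°. I'll close the fingers and travel to behind the stud.

```bash
python3 -m crank '[[-30,-28,0,0,0],[-60,-56,0,0,0],[-90,-84,0,0,0],[-120,-112,0,0,0],[-150,-141,0,0,0],[-180,-169,0,0,0],[-210,-197,0,0,0],[-240,-225,0,0,0],[-270,-253,0,0,0],[-300,-281,0,0,0]]'
python3 -m crank '[[-28,-27,0,0,0],[-56,-53,0,0,0],[-84,-80,0,0,0],[-112,-106,0,0,0],[-140,-132,0,0,0],[-168,-158,0,-2,0],[-195,-184,0,-4,0],[-195,-184,0,-4,0],[-195,-184,0,-4,0],[-195,-184,0,-4,0]]'
```

```text
t: 1.08
eef_pos: [422.1, 172.4, 233.8]
tcp_rot: [3.141, 0.0, 2.68]
ft_force: [1.0, 0.4, -0.4]
opening: 0.358
grip_force: 0.0
t: 1.92
eef_pos: [514.0, -77.1, 233.4]
tcp_rot: [3.141, -0.001, 2.749]
ft_force: [-0.1, -0.9, 0.3]
opening: 0.001
grip_force: 0.0
```

```bash
python3 -m crank '[[0,0,30,0,0],[0,0,60,0,0],[0,0,90,0,0],[0,0,110,0,0],[0,0,122,0,0],[0,0,132,0,0],[0,0,132,0,0],[0,0,132,0,0],[0,0,132,0,0]]'
python3 -c "
from cell import env
import cv2
cv2.imwrite('pics/w1.png',env.read_camera('wrist')['img'])"
```

```text
t: 2.67
eef_pos: [514.8, -76.9, 102.5]
tcp_rot: [3.141, 0.001, 2.75]
ft_force: [0.1, 1.5, 0.2]
opening: 0.002
grip_force: 0.0
```

View pics/w1.png

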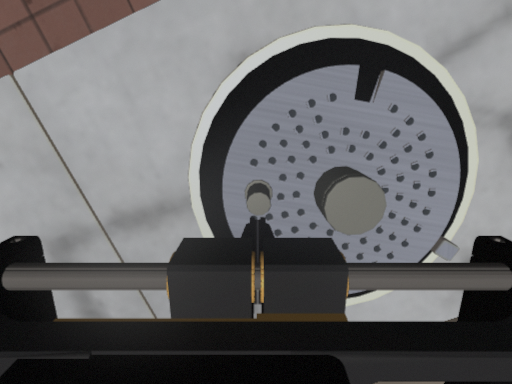

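Stud at wrist pixel (259,200) is dead ahead of the closed fingers; hub at (354,203), notch at (370,85), bracket at (446,250). I'll make contact, then sweep round the hub.

```bash
python3 -m crank '[[3,0,0,0,0],[6,0,0,0,0],[9,0,0,0,0],[11,0,0,0,0],[11,0,0,0,0]]'
python3 -m crank '[[5.4,-1.5,0,6,0],[11,-2.4,0,12,0],[16.6,-2.8,0,18,0],[22.2,-2.5,0,24,0],[27.8,-1.7,0,30,0],[33.2,-0.3,0,36,0],[38.5,1.7,0,42,0],[43.5,4.2,0,48,0],[48.3,7.3,0,54,0],[52.7,10.8,0,60,0]]'
cat > m.py <<'E'
from cell import env
import cv2,numpy as np,sys
from h import *
c=env.read_camera("wrist");cv2.imwrite("pics/"+sys.argv[1],c["img"])
st=env.state();print(st["eef_pos"].round(1),st["tcp_rot"].round(3),"hubpx",proj(c,[508.5,-19,105]).round(1))
for a in range(0,3):pass
E
python3 m.py w2.png
```

```text
t: 3.13
eef_pos: [504.1, -73.0, 101.9]
tcp_rot: [3.141, 0.001, 2.75]
ft_force: [0.6, -0.8, 0.2]
opening: 0.008
grip_force: 0.2
t: 3.97
eef_pos: [459.7, -42.9, 101.7]
tcp_rot: [3.141, 0.0, 1.697]
ft_force: [1.4, -1.6, 0.1]
opening: 0.005
grip_force: 0.7
[459.  -42.2 101.6] [-3.141 -0.     1.69 ] hubpx [352.4 220.1]
```

View pics/w2.png

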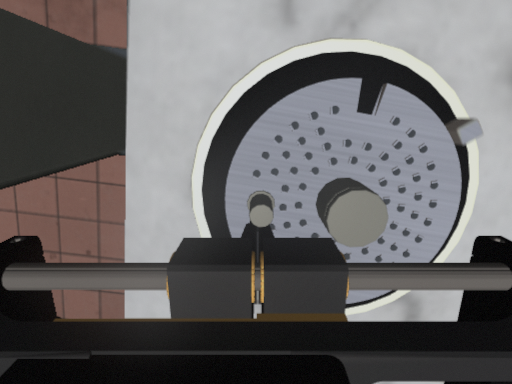

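The stud is at (261,212), touching the fingers; notch mouth (373,82) to inner end (369,113), bracket top (470,131), hub (357,218). Measuring the angle still to go.

```bash
cat > a.py <<'E'
from cell import env
import numpy as np,sys,json
from h import *
c=env.read_camera("wrist")
P=json.loads(sys.argv[1]);h=ray(c,*P["hub"],float(sys.argv[2]) if len(sys.argv)>2 else 105.)
print("hub",h.round(1))
for k,z in(("stud",99),("notch",75),("nin",75),("brk",73)):
    if k in P:
        d=ray(c,*P[k],z)-h;print(k,(d+h).round(1),np.hypot(*d[:2]).round(1),np.degrees(np.arctan2(d[1],d[0])).round(1))
E
python3 a.py '{"hub":[357,218],"stud":[261.5,215],"notch":[372,91],"nin":[367,112],"brk":[471,131]}'
```

```text
hub [510.2 -17.2 105. ]
stud [459.5 -23.7  99. ] 51.1 -172.6
notch [514.7  50.3  75. ] 67.6 86.2
nin [514.4  38.5  75. ] 55.8 85.7
brk [579.7  35.3  73. ] 87.0 37.0
```

About 49° left; sweep 42° more, then check.

```bash
python3 -m crank '[[5.4,-1.5,0,6,0],[11,-2.4,0,12,0],[16.6,-2.8,0,18,0],[22.2,-2.5,0,24,0],[27.8,-1.7,0,30,0],[33.2,-0.3,0,36,0],[38.5,1.7,0,42,0],[38.5,1.7,0,42,0],[38.5,1.7,0,42,0]]'
python3 m.py w3.png
```

```text
t: 4.82
eef_pos: [456.4, -4.6, 101.6]
tcp_rot: [-3.141, 0.0, 0.976]
ft_force: [-0.5, -1.2, -0.4]
opening: 0.002
grip_force: 0.0
[456.3  -4.8 101.6] [-3.141 -0.     0.975] hubpx [351.  221.3]
```

View pics/w3.png

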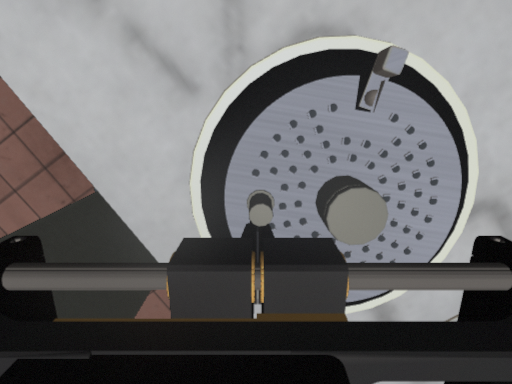

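The pin now shows in the notch at (372,98); bracket top (397,58), notch inner end (368,108), hub (357,216).

```bash
python3 a.py '{"hub":[357,216],"stud":[261,213],"notch":[374,90],"nin":[368,108],"brk":[397,58]}'
python3 - <<'E'
from cell import env
import cv2,numpy as np
from h import *
c=env.read_camera("wrist");print("pin",ray(c,372,98,66))
cv2.imwrite("pics/c3.png",cv2.resize(c["img"][30:130,320:440],None,fx=6,fy=6,interpolation=cv2.INTER_CUBIC)[:600])
E
```

```text
hub [512.6 -18.3 105. ]
stud [469.9  10.1  99. ] 51.3 146.4
notch [560.9  28.5  75. ] 67.3 44.1
nin [553.3  21.7  75. ] 57.0 44.5
brk [580.5  36.1  73. ] 87.0 38.7
pin [560.93690659  23.52849939  66.        ]
```

View pics/c3.png

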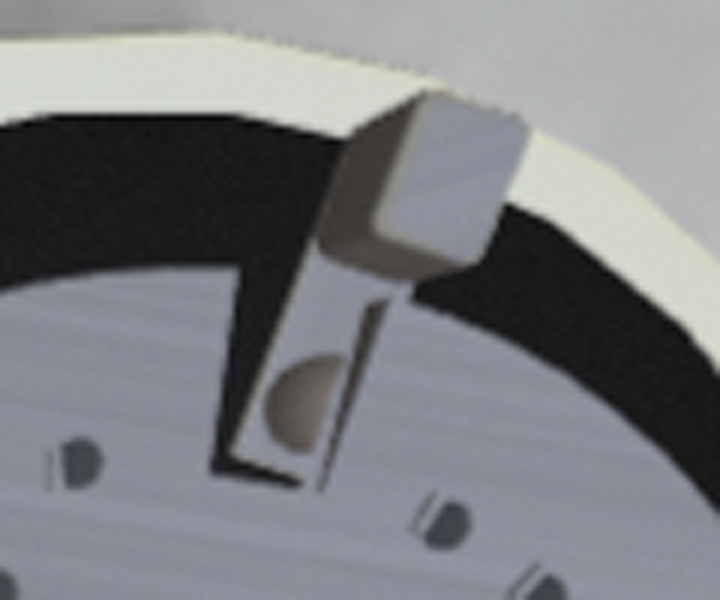

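```bash
python3 a.py '{"hub":[357,216],"notch":[373.7,77],"nin":[364.7,109.7],"brk":[395.5,60.5]}'
python3 - <<'E'
from cell import env
from h import *
c=env.read_camera("wrist");print("pin",ray(c,372.5,97.2,63)-ray(c,357,216,105))
E
```

```text
hub [512.6 -18.5 105. ]
notch [564.1  34.5  75. ] 74.0 45.8
nin [551.3  21.6  75. ] 55.8 46.0
brk [579.3  35.   73. ] 85.5 38.8
pin [ 49.94657422  41.58294959 -42.        ]
```

Remaining is about 6.3° (notch 45.9°, pin about 39.5°).

```bash
python3 -m crank '[[1.8,-0.6,0,2,0],[3.6,-1.1,0,4,0],[5.7,-1.5,0,6.3,0],[5.7,-1.5,0,6.3,0],[5.7,-1.5,0,6.3,0],[5.7,-1.5,0,6.3,0]]'
python3 - <<'E'
from cell import env
import cv2,numpy as np
from h import *
c=env.read_camera("wrist");
cv2.imwrite("pics/c4.png",cv2.resize(c["img"][30:130,320:440],None,fx=6,fy=6,interpolation=cv2.INTER_CUBIC)[:600])
E
```

```text
t: 5.57
eef_pos: [458.3, 0.8, 101.6]
tcp_rot: [-3.142, -0.0, 0.861]
ft_force: [-0.1, 0.0, -0.5]
opening: 0.003
grip_force: 0.3
```

View pics/c4.png

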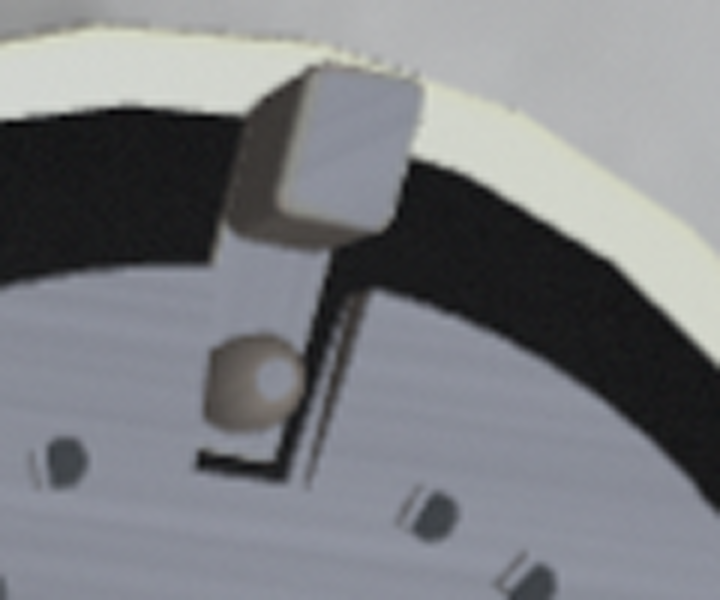

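Pin tip at crop (275,378); notch upper edges on that row are about 204 and 340. Checking parallax, and working out the hub press.

```bash
python3 - <<'E'
from cell import env
from h import *
c=env.read_camera("wrist");f=lambda x,y,z:ray(c,320+(x+.5)/6-.5,30+(y+.5)/6-.5,z)
p=f(275,378,68);h=ray(c,357,216,105)
l=[f(213,265,75),f(197,460,75)];r=[f(367,290,75),f(308,490,75)]
def dist(e):
    d=e[1]-e[0];d/=np.linalg.norm(d);v=p-e[0];return d[0]*v[1]-d[1]*v[0]
print(p,h,dist(l),dist(r))
st=env.state();print(st["eef_pos"],st["tcp_rot"])
E
```

```text
[563.63740736  22.79713832  68.        ] [512.68190214 -18.97717087 105.        ] 9.322611326241043 -3.871669670372552
[458.25561571   0.85959789 101.6067414 ] [-3.14151105e+00 -4.66980441e-05  8.60470449e-01]
```

Pin is about 2.5 mm further clockwise than the notch centre. I'll nudge 2.2° more, back off and rise.

```bash
python3 -m crank '[[1,-0.3,0,1.1,0],[2,-0.6,0,2.2,0],[2,-0.6,0,2.2,0],[2,-0.6,0,2.2,0],[-4,-0.6,0,2.2,0],[-12,-0.6,0,2.2,0],[-12,-0.6,-15,2.2,0],[-12,-0.6,-45,2.2,0],[-12,-0.6,-45,2.2,0],[-12,-0.6,-45,2.2,0]]'
python3 - <<'E'
from cell import env
import cv2,numpy as np
from h import *
c=env.read_camera("wrist");
p=proj(c,[563,23,72]);print(p)
x,y=np.clip((p-[60,50]).astype(int),0,[392,284]);print(x,y)
cv2.imwrite("pics/c5.png",cv2.resize(c["img"][y:y+100,x:x+120],None,fx=6,fy=6,interpolation=cv2.INTER_CUBIC)[:600])
st=env.state();d=np.array([510.5,-18.5])-st["eef_pos"][:2];w=st["tcp_rot"][2]
print("dx,dy to hub",d@[np.cos(w),np.sin(w)],d@[np.sin(w),-np.cos(w)],st["eef_pos"],st["t"])
E
```

```text
t: 6.5
eef_pos: [450.3, -8.2, 147.6]
tcp_rot: [3.139, -0.002, 0.821]
ft_force: [0.5, -0.2, 0.1]
opening: 0.003
grip_force: 0.0
[339.92458658  75.8026819 ]
279 25
dx,dy to hub 33.736969268813546 51.46954686357993 [449.84412169  -8.09991463 146.77937132] 6.55
```

View pics/c5.png

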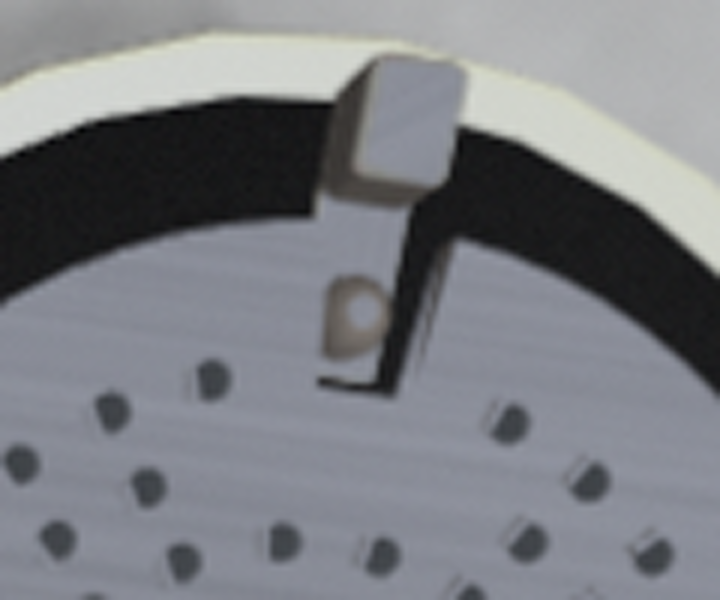

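Pin tip at (368,312) is close to the notch middle (the inner end spans about 318 to 415). That is within the cone's capture, so I'll go over the hub and press.

```bash
python3 -m crank '[[8,12,0,0,0],[17,26,0,0,0],[26,39,0,0,0],[34,52,0,0,0],[34,52,8,0,0],[34,52,16,0,0],[34,52,20,0,0],[34,52,20,0,0],[34,52,20,0,0]]'
python3 -m crank '[[0,0,2,0,0],[0,0,4,0,0],[0,0,6,0,0],[0,0,8,0,0],[0,0,8,0,0]]'
python3 -m crank '[[0,0,1,0,0],[0,0,2,0,0],[0,0,3,0,0],[0,0,4,0,0],[0,0,4,0,0]]'
```

```text
t: 7.3
eef_pos: [510.4, -18.1, 126.1]
tcp_rot: [-3.14, 0.001, 0.821]
ft_force: [0.5, -0.5, 1.3]
opening: 0.005
grip_force: 0.0
t: 7.72
eef_pos: [511.1, -18.2, 118.9]
tcp_rot: [3.141, -0.0, 0.821]
ft_force: [-1.3, -0.4, 1.1]
opening: 0.006
grip_force: 1.0
t: 8.13
eef_pos: [511.1, -18.2, 115.1]
tcp_rot: [3.141, -0.0, 0.821]
ft_force: [-2.0, 0.6, 5.4]
opening: 0.004
grip_force: 2.8
```

It is sinking at about 5 N. Keep pressing until it goes hard.

```bash
python3 -m crank '[[0,0,0.7,0,0],[0,0,1.5,0,0],[0,0,2,0,0],[0,0,2,0,0]]'
python3 -m crank '[[0,0,0.5,0,0],[0,0,1,0,0],[0,0,1,0,0]]'
```

```text
t: 8.47
eef_pos: [511.1, -18.2, 114.2]
tcp_rot: [3.141, -0.001, 0.821]
ft_force: [-6.3, 1.5, 22.3]
opening: 0.005
grip_force: 10.9
t: 8.72
eef_pos: [511.2, -18.2, 114.1]
tcp_rot: [3.14, -0.001, 0.821]
ft_force: [-10.0, 0.8, 35.3]
opening: 0.006
grip_force: 17.5
```

Hard stop at TCP 114.1, so the hub top is at 95: home. I'll release upward, move aside and look.

```bash
python3 -m crank '[[0,0,-2,0,0],[0,0,-5,0,0],[0,0,-30,0,0],[-20,0,-60,0,0],[-60,0,-90,0,0],[-100,0,-120,0,0],[-100,0,-120,0,0],[-100,0,-120,0,0]]'
python3 - <<'E'
from cell import env
import cv2,numpy as np
from h import *
c=env.read_camera("wrist")["img"];t=env.read_camera("top")["img"][150:280,130:400]
cv2.imwrite("pics/f.png",np.vstack([cv2.resize(c,(448,336)),cv2.resize(t,(448,216))]))
E
```

```text
t: 9.38
eef_pos: [442.3, -93.1, 234.0]
tcp_rot: [3.138, -0.001, 0.819]
ft_force: [0.6, -0.2, -0.5]
opening: 0.004
grip_force: 0.0
```

View pics/f.png

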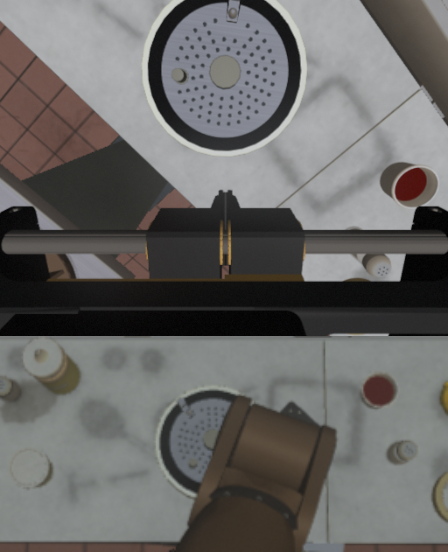

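The disc is level, with the pin through the notch at (232,13), and the cup, ramekin and shaker have not moved. Handing in.

```bash
python3 -c "
from cell import env
print(env.job_done())"
```

```text
the job is handed in; nothing more can be done
None
```

The disc is turned onto the drive pin and pressed to a hard stop at its home height; the final picture shows it level with the pin in the notch, the arm clear and the cup, ramekin and shaker where they stood; the job is handed in, no verdict shown.

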